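# Empty the scoop of rack brackets into the latched tote

## Task

Pinch the two spring buttons on the tote's lid together to free its catches, lift the lid off and lay it right way up on the black rubber mat. Then pick up the loaded scoop by its handle, carry it level to the tote without spilling, and tip all three brackets into the tote without touching them with the gripper. Finally set the empty scoop down flat on the bench; put the lid and the scoop down gently, do not force the catches, and leave the other things on the bench where they are.

Things in the scene. Friction and masses are not known exactly. Their poses are not given: they have to be found in the camera images.
- tote: open grey plastic box fixed to the bench, covered by the lid at the start. 170 x 170 mm outside, 90 mm high to the rim, walls and floor 5 mm (mouth 160 x 160 mm). Origin: centre of its underside, z up. At the middle of its +x and -x sides a 50 mm wide plastic lug outside the lid rises to 97 mm above the bench.
- keeper_l (a point): tip of the dark steel keeper at the middle of the tote's +y side, 76 mm from the tote's centre, 115 mm above the bench. The keeper (44 mm wide) stands up outside the rim and hooks inwards over the lid's bolt; its lip spans 76 to 92 mm from the centre, 110 to 115 mm high. A like keeper is on the -y side.
- tote_in (a point): centre of the tote's inner floor, 5 mm above the bench; axes as the tote's.
- lid: loose flat grey square lid, 168 x 168 x 5 mm, 0.26 kg in all, on the tote's rim at the start, turned as the tote is. Origin: centre of its underside, z up. A black block 36 mm (x) by 22 mm (y) stands on its middle, 53 mm high from the underside, with a steel spring button on its +y and -y sides. A 56 x 11 mm notch in its +y and -y edges clears the keepers.
- lid_grip (a point): point midway between the two buttons, 36 mm above the lid's underside: the place to pinch, fingers closing along the lid's y axis. Each button is a plate 26 mm wide (x), 13 to 53 mm above the lid's underside, outer face 30 mm from the centre: 60 mm across both, 40 mm across when both are fully in. Axes as the lid's.
- button_l (a joint): travel of the button on the lid's +y side: 0 out, 0.010 m fully pressed towards the centre; spring 3 N at first, 8 N at the end. It carries a bolt 20 mm wide, 6 to 13 mm above the lid's underside, that reaches 83 mm from the centre under the tote's keeper: the lid cannot lift until both buttons are in by at least 8 mm.
- button_r (a joint): the same for the button and bolt on the lid's -y side.
- mat: flat black rubber mat 190 x 190 x 3 mm fixed on the bench, empty. Origin: centre of its underside.
- scoop: loose aluminium bench scoop, 200 mm long, about 0.22 kg empty, flat on the bench, loaded with the three brackets side by side. Origin: on its underside, half-way along; x points to the open nose, z up. Pan 116 mm wide, from x = -12 mm (back wall, 42 mm high) to x = +100 mm (open nose); floor and walls 4 mm, side walls 36 mm high (22 mm near the nose).
- scoop_grip (a point): middle of the black handle's section, at x = -34, y = 0, z = 32 mm in the scoop's frame, 22 mm behind the back wall: a good place to grip, across the handle. The handle is straight, 22 mm wide (y), 20 mm high (22 to 42 mm above the underside), from x = -100 to -12 mm.
- scoop_pan (a point): centre of the pan's floor, x = 44 mm, z = 4 mm in the scoop's frame; axes as the scoop's. The brackets start to slide at a tilt of about 25 to 40 degrees.
- scoop_nose (a point): middle of the nose's lower edge, x = 100 mm, z = 0 in the scoop's frame.
- bracket_a: loose steel angle bracket (all three alike), L section, 60 mm long (its x), legs 30 mm, 4 mm thick, about 50 g, two holes in each leg; one leg lies flat in the scoop, the other stands up. Origin: centre of the flat leg's underside.
- bracket_b: loose steel angle bracket (all three alike), L section, 60 mm long (its x), legs 30 mm, 4 mm thick, about 50 g, two holes in each leg; one leg lies flat in the scoop, the other stands up. Origin: centre of the flat leg's underside.
- bracket_c: loose steel angle bracket (all three alike), L section, 60 mm long (its x), legs 30 mm, 4 mm thick, about 50 g, two holes in each leg; one leg lies flat in the scoop, the other stands up. Origin: centre of the flat leg's underside.
- tape_roll: bystander, loose: clear brown roll of packing tape lying flat, 100 mm across, 48 mm high. Origin: underside, centre.
- cleaner: bystander, loose: white bottle, 66 mm across, 190 mm tall. Origin: underside, centre.
- pen_cup: bystander, loose: white open plastic cup, 70 mm across, 90 mm tall. Origin: underside, centre.
- glue_jar: bystander, loose: clear jar, 60 mm across, 80 mm tall. Origin: underside, centre.
- carton: bystander, loose: small closed cardboard carton 120 x 90 x 70 mm. Origin: underside, centre.
- wrench: bystander, loose: steel wrench 180 mm long lying flat. Origin: underside, at mid length.
- scanner: bystander, loose: hand-held barcode scanner lying on its side, about 155 x 65 x 40 mm. Origin: underside of its head; the grip runs to its own -x.
Things that resemble listed ones, but are neither listed nor needed, are in the scene too. Leave any green look-alike of the scoop alone.

How it is judged:
On the way, in this order (a step that is already met when the one before it is completed fails the run):
1. the lid lies released, right way up, on the mat (horizontal distance between lid and mat below 0.045 m and height (world z) of lid below 0.01 m and angle between lid's own z axis and vertical below 0.06 rad and linear speed of lid below 0.03 m/s and contact force between the fingers and lid below 0.3 N), for 0.2 s.
2. the scoop is lifted level with all three brackets in it (height (world z) of scoop above 0.06 m and angle between scoop's own z axis and vertical below 0.3 rad and x of bracket_a in the frame of scoop_pan between -0.06 and 0.06 m and y of bracket_a in the frame of scoop_pan between -0.06 and 0.06 m and z of bracket_a in the frame of scoop_pan between -0.01 and 0.04 m and x of bracket_b in the frame of scoop_pan between -0.06 and 0.06 m and y of bracket_b in the frame of scoop_pan between -0.06 and 0.06 m and z of bracket_b in the frame of scoop_pan between -0.01 and 0.04 m and x of bracket_c in the frame of scoop_pan between -0.06 and 0.06 m and y of bracket_c in the frame of scoop_pan between -0.06 and 0.06 m and z of bracket_c in the frame of scoop_pan between -0.01 and 0.04 m), for 0.2 s.
3. the nose is over the tote, with all three brackets still in the scoop (horizontal distance between scoop_nose and tote_in below 0.1 m and height (world z) of scoop_nose above 0.07 m and x of bracket_a in the frame of scoop_pan between -0.06 and 0.06 m and y of bracket_a in the frame of scoop_pan between -0.06 and 0.06 m and z of bracket_a in the frame of scoop_pan between -0.01 and 0.04 m and x of bracket_b in the frame of scoop_pan between -0.06 and 0.06 m and y of bracket_b in the frame of scoop_pan between -0.06 and 0.06 m and z of bracket_b in the frame of scoop_pan between -0.01 and 0.04 m and x of bracket_c in the frame of scoop_pan between -0.06 and 0.06 m and y of bracket_c in the frame of scoop_pan between -0.06 and 0.06 m and z of bracket_c in the frame of scoop_pan between -0.01 and 0.04 m), for 0.1 s.
4. all three brackets are in the tote (x of bracket_a in the frame of tote_in between -0.082 and 0.082 m and y of bracket_a in the frame of tote_in between -0.082 and 0.082 m and z of bracket_a in the frame of tote_in between -0.01 and 0.075 m and x of bracket_b in the frame of tote_in between -0.082 and 0.082 m and y of bracket_b in the frame of tote_in between -0.082 and 0.082 m and z of bracket_b in the frame of tote_in between -0.01 and 0.075 m and x of bracket_c in the frame of tote_in between -0.082 and 0.082 m and y of bracket_c in the frame of tote_in between -0.082 and 0.082 m and z of bracket_c in the frame of tote_in between -0.01 and 0.075 m), for 0.2 s.
At the end, for the whole second after the job is handed in: All three brackets rest inside the tote, below its rim; the lid lies flat (within 0.06 rad) and right way up on the mat, its centre within 45 mm of the mat's; the scoop lies upright and flat (within 0.06 rad, underside within 8 mm of the bench) and at rest on the bench; lid and scoop are released (all of step 1 and all of step 4 and linear speed of each of bracket_a, bracket_b, bracket_c, scoop below 0.03 m/s and height (world z) of scoop below 0.008 m and angle between scoop's own z axis and vertical below 0.06 rad and contact force between the fingers and scoop below 0.3 N); the robot touches nothing.
It fails at once if a bracket is spilled outside the scoop and the tote, or touched by the gripper or arm ((distance between bracket_a and scoop_pan above 0.12 m and horizontal distance between bracket_a and tote_in above 0.117 m) or (distance between bracket_b and scoop_pan above 0.12 m and horizontal distance between bracket_b and tote_in above 0.117 m) or (distance between bracket_c and scoop_pan above 0.12 m and horizontal distance between bracket_c and tote_in above 0.117 m) or contact force between any of the fingers, the arm and bracket_a above 1 N or contact force between any of the fingers, the arm and bracket_b above 1 N or contact force between any of the fingers, the arm and bracket_c above 1 N).
It fails at once if the scoop, with a bracket still not in the tote, is tilted more than 0.4 rad (23 degrees) while its nose is farther than 100 mm from the tote's centre (angle between scoop's own z axis and vertical above 0.4 rad and horizontal distance between scoop_nose and tote_in above 0.1 m and horizontal distance between any of bracket_a, bracket_b, bracket_c and tote_in above 0.117 m).
It fails at once if the lid is forced up more than 5 mm under the keepers with a button not pressed (horizontal distance between lid and tote below 0.03 m and z of lid in the frame of tote between 0.095 and 0.104 m and angle between lid's own z axis and vertical below 0.3 rad and value of joint any of button_l, button_r below 0.004 m).
It fails at once if the lid or the scoop is dropped (moves released at more than 0.5 m/s) ((contact force between the fingers and lid below 0.3 N and linear speed of lid above 0.5 m/s) or (contact force between the fingers and scoop below 0.3 N and linear speed of scoop above 0.5 m/s)).
It fails at once if a bystander is moved by more than 30 mm (distance of any of tape_roll, cleaner, pen_cup, glue_jar, carton, wrench, scanner from where it was at the start of the episode above 0.03 m).
It also fails if it takes over 72 s, if anything falls off the work surface, if the arm or the gripper's body presses on something with over 40 N, if the wrist force passes 120 N, or if a joint passes its speed limit or range.

## Robot

A 6-joint arm with a two-finger parallel gripper is mounted at the origin on the work surface. World frame = base frame: x ahead of the robot, y to its left, z up, the work surface at z = 0. Lengths are in m, angles in rad, forces in N, time in s.
With the tool pointing down it reaches from about 0.225 to 0.875 m from the base axis. Payload 3.4 kg.
Tool frame: the origin (TCP) lies midway between the tips of the shut fingers; the grasp point (between the pads) lies 19 mm behind it (pinch_z is the distance from the TCP to the grasp point, in m); z points along the fingers, y is the line along which they close (so a half turn about z gives the same grasp; the last joint's range is limited). The gripper opens to 85 mm and grips with 20 to 120 N. Pads are 22 mm wide; open, the fingers measure 114 mm over their backs; the gripper's body (76 mm by 85 mm) begins 54 mm behind the grasp point. The pads swing forward as they close: fully open they stand 13 mm farther back than shut.
Start: joints at [1.163, 0.276, 1.505, -0, 1.361, -0.121], TCP at [0.163, 0.552, 0.231] pointing down, gripper open.
Joint ranges: [-2.89, 2.89], [-0.75, 2.08], [0.22, 2.7], [-1.18, 4.32], [0.11, 2.71], [-2.7, 2.7]. Speed limits (rad/s): [2.57, 2.57, 3.14, 3.14, 3.14, 3.14].

## Interface

Orientations are given as a unit quaternion [w, x, y, z].
In Python, from rig import get_state, get_image, sign_off, pinch_z gives the robot as it stands.
- The arm moves only by the tool send_rows, never from a script. Its argument "steps" is one flat list of numbers, 5 for each row, row after row: the gripper's target within -1 to 1 (fully open at 1, half-way at 0, shut at -1), then the shift along the tool's x, y, z in cm, then the turn about the tool's z in degrees. In form: [gripper, x, y, z, roll, gripper, x, y, z, roll, ...]. A call has 1 to 12 rows; each row shifts and turns the commanded pose from where the row before left it, along the tool's axes as they then stand; what a row does not reach is not made up. A row lasts 1/10 s, in which the tool goes at most 50 mm and 8.59 degrees, less where a joint would pass 70% of its speed; a pose out of reach is approached as far as the arm can. A call is refused whole if a number of a shift passes 5 or a number of a turn 8.59, either way. A call with a gripper value outside its range is refused whole. The fingers move at their own pace and stop on an object; "newtons" is the grip in N (left out, the last holds). Time passes only in rows, so rows that do not move let the fingers close. It gives the time, the measured TCP pose, the force, the opening and the grip force at its end, in the units of the state.
- get_state(): the state, without advancing time (a new reading comes with each control period).
- get_image(name): name is "scene" or "top" or "wrist"; returns a dict with "color" (480x640x3 uint8, red, green, blue), "mtx" (3x3 intrinsics, pixels), "T" (4x4, takes a point from camera to world coordinates); the wrist camera has in their place "mount" (4x4, takes a point from camera to tool coordinates, whose origin is the TCP and whose axes are the flange's). Camera axes: x right, y down, z forward; pixel columns grow to the right and rows downward; lengths in m; the calibration is good to about 2 mm. A picture is of the moment at which its call begins: read the wrist's pose just before it. There is no depth.
- sign_off(): hands the job in; it is judged then, once.
The state is a dict: "clock": time; "qpos": joint angles; "qd": joint speeds; "effort": joint torques, N m; "position": TCP position; "ee_rot": TCP orientation; "contact_force": force on the tool from outside, world axes, zero at the start; "moment": the same for the moment, N m; "width": finger opening in m; "gripper_force": force on a finger pad.
Only numpy, scipy, OpenCV 4.12 (cv2) and the standard library are available. Lean on these libraries where they do the work, as an engineer would, in place of code of your own. Each camera call takes 0.05 s, during which the arm holds its last target. There are 200 camera calls.

## Working session

There is one attempt and no reset: what is moved stays moved. The work goes in short steps, Python scripts to look and compute and a tool call to move; the robot and the scene stay as the last step left them, time stands still between calls to the robot, and variables do not carry over. Pictures are saved under pics/ and viewed, at most 10 in all, crops included, and the job is handed in when it is done.

Besides the shell and the picture viewer there is one more tool, called after "Call:" by a JSON object that holds its "fn" and its "kwargs". send_rows: Moves the arm, as the interface text tells. Its arguments: {"type":"object","properties":{"steps":{"type":"array"},"newtons":{"type":"number"}},"required":["steps"]}

```bash
mkdir -p pics
python3 - <<'E'
from rig import *
import cv2,numpy as np
print(get_state(),pinch_z)
for n in("top","scene"):
    d=get_image(n);cv2.imwrite(f"pics/{n}0.png",d["color"][:,:,::-1]);print(n,d["mtx"],d["T"])
    np.savez(f"{n}.npz",**d)
E
```

```text
{'clock': 0.0, 'qpos': array([ 1.16298262e+00,  2.76583544e-01,  1.50617620e+00,  2.17699858e-05,
        1.36065023e+00, -1.21009016e-01]), 'qd': array([-2.72308526e-05, -8.99441771e-04, -1.20135541e-03, -1.47525613e-04,
        6.03065787e-04, -2.09901971e-03]), 'effort': array([ 5.28967503e-04, -4.16783845e+01, -2.45805538e+01,  9.25563609e-05,
        1.12081561e-02,  1.15265672e-05]), 'position': array([0.16245091, 0.55101937, 0.23042906]), 'ee_rot': array([-2.47744393e-04,  1.42913556e-01,  9.89734757e-01, -8.74301515e-04]), 'contact_force': array([0.48231086, 0.37075884, 0.35308218]), 'moment': array([-0.00572695,  0.03196688,  0.01590833]), 'gripper_force': 0.0, 'width': 0.08533903295989453} 0.0187
top [[470.51010858   0.         323.82637004]
 [  0.         470.51010858 233.77117131]
 [  0.           0.           1.        ]] [[-1.34770740e-02 -9.93079451e-01  1.16668641e-01  3.55709157e-01]
 [-9.99872356e-01  1.43858844e-02  6.95107478e-03 -1.08602390e-03]
 [-8.58135110e-03 -1.16560069e-01 -9.93146571e-01  1.17369837e+00]
 [ 0.00000000e+00  0.00000000e+00  0.00000000e+00  1.00000000e+00]]
scene [[455.15995583   0.         321.92620798]
 [  0.         455.15995583 246.18754912]
 [  0.           0.           1.        ]] [[-0.15775942  0.52598148 -0.83573647  1.44260216]
 [ 0.98735553  0.0973264  -0.12512647  0.16162878]
 [ 0.01552501 -0.8449089  -0.53468488  0.72649387]
 [ 0.          0.          0.          1.        ]]
```

View pics/top0.png

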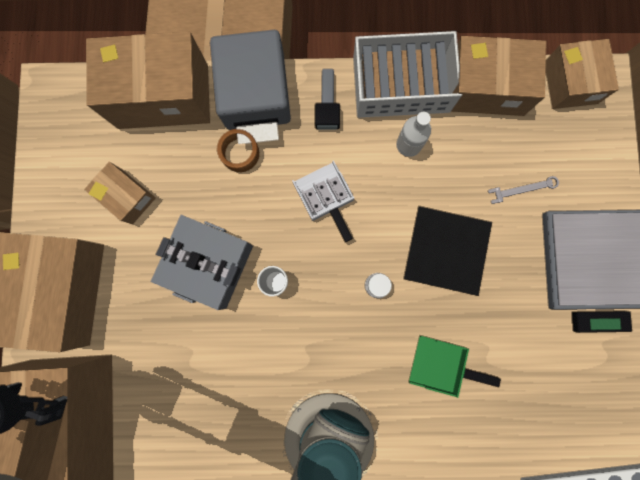

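View pics/scene0.png

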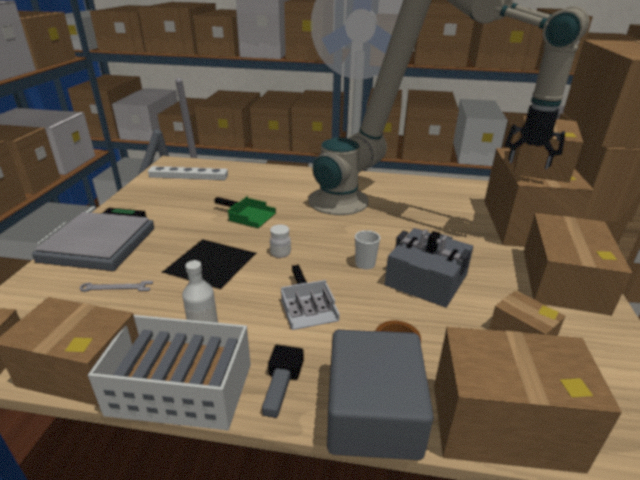

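The top view shows the tote and lid at (202,262) with the keepers along a line tilted about 27° in the picture. The loaded aluminium scoop is at (325,192) with its handle running to (350,240). The mat is at (448,251). There are two scoop candidates: the grey one at (325,192), which holds three brackets and is the one meant, and the green one at (438,365), which is empty and a look-alike to leave alone. I'll confirm in a crop.

```bash
cat > h.py <<'E'
import cv2,numpy as np
from rig import *
from scipy.spatial.transform import Rotation as R
def load(n): 
    d=np.load(n+".npz");return {k:d[k] for k in d}
def ray(d,uv,z,T=None):
    T=d["T"] if T is None else T
    v=T[:3,:3]@np.linalg.inv(d["mtx"])@[uv[0],uv[1],1]
    return T[:3,3]+v*(z-T[2,3])/v[2]
def toolT(s):
    T=np.eye(4);q=s["ee_rot"];T[:3,:3]=R.from_quat([q[1],q[2],q[3],q[0]]).as_matrix();T[:3,3]=s["position"];return T
def rect(d,mask,box,z,T=None):
    m=np.zeros_like(mask);x0,y0,x1,y1=box;m[y0:y1,x0:x1]=mask[y0:y1,x0:x1]
    c=max(cv2.findContours(m,0,2)[0],key=cv2.contourArea)[:,0]
    P=np.array([ray(d,p,z,T)[:2] for p in c])
    return cv2.minAreaRect((P*1000).astype(np.float32)),c
E
python3 - <<'E'
from h import *
d=load("top");im=d["color"];g=im.max(2);hsv=cv2.cvtColor(im,cv2.COLOR_RGB2HSV)
print("mat",rect(d,(g<40).astype(np.uint8),(395,195,500,305),.003)[0])
print("handle",rect(d,(g<60).astype(np.uint8),(322,205,362,250),.042)[0])
grey=((hsv[...,1]<60)&(g>90)).astype(np.uint8)
print("pan",rect(d,grey,(285,155,365,228),.03)[0])
gt=((hsv[...,1]<70)).astype(np.uint8)
print("tote",rect(d,gt,(140,205,258,315),.093)[0])
print("block",ray(d,(197,262),.143),"cup",rect(d,grey,(255,262,292,300),.09)[0],"jar",rect(d,grey,(362,270,396,302),.08)[0])
a=cv2.resize(im[205:320,140:300],None,fx=4.9,fy=4.9,interpolation=2)[:563,:390*2]
b=cv2.resize(im[155:255,280:370],None,fx=4,fy=4,interpolation=2)
a=cv2.resize(im[205:315,145:255],(400,400),interpolation=2)
o=np.hstack([a,cv2.resize(b,(360,400))]);cv2.imwrite("pics/c1.png",o[:,:,::-1])
E
```

```text
mat ((447.63232421875, -300.92266845703125), (182.60887145996094, 182.91258239746094), 76.52794647216797)
handle ((510.6434631347656, -34.613704681396484), (83.10140228271484, 19.66440200805664), 25.424089431762695)
pan ((599.8832397460938, 7.650077819824219), (113.23033142089844, 119.5119400024414), 25.997360229492188)
tote ((422.42108154296875, 295.0868835449219), (201.4897918701172, 185.1960906982422), 66.93358612060547)
block [0.41842987 0.28538073 0.143     ] cup ((375.81890869140625, 126.90862274169922), (68.961181640625, 68.63108825683594), 89.75084686279297) jar ((362.27838134765625, -116.8812026977539), (60.01167297363281, 57.44126510620117), 88.64375305175781)
```

View pics/c1.png

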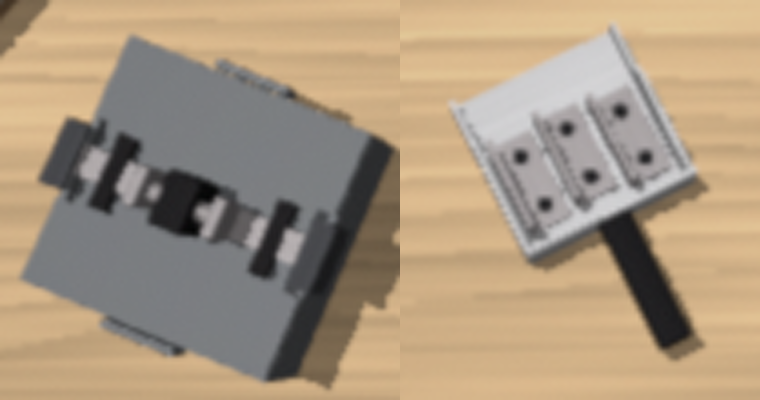

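The crop confirms the grey scoop at (325,192) holds three brackets, so it is the one to take. The lid's y axis lies at about 67° in world. I'll go above the lid and take a close look.

Call:
{"fn": "send_rows", "kwargs": {"steps": [1,-3.2,-1.8,0,0,1,-3.2,-1.8,0,0,1,-3.2,-1.8,0,0,1,-3.2,-1.8,0,0,1,-3.2,-1.8,0,0,1,-3.2,-1.8,0,0,1,-3.2,-1.8,0,0,1,-3.2,-1.8,0,0,1,-3.2,-1.8,0,0,1,-3.2,-1.8,0,0,1,0,0,0,6.3,1,0,0,0,0], "newtons": 60}}

```text
clock: 1.3
position: [0.4191, 0.2874, 0.2308]
ee_rot: [-0.001, 0.198, 0.98, -0.0]
contact_force: [-0.3, -0.0, -1.3]
width: 0.085
gripper_force: 0.0
```

Run:
```python
from h import *
s=get_state();d=get_image("wrist");T=toolT(s)@d["mount"]
np.savez("w1.npz",color=d["color"],mtx=d["mtx"],T=T);print(s["clock"],s["position"],toolT(s)[:2,1],s["width"],d["mount"].round(3).tolist())
cv2.imwrite("pics/w1.png",d["color"][:,:,::-1])
```

```text
1.3 [0.41910149 0.2874149  0.23080521] [0.38848094 0.92145651] 0.08503011997326149 [[0.0, -0.954, -0.299, 0.077], [1.0, 0.0, 0.0, -0.0], [-0.0, -0.299, 0.954, -0.142], [0.0, 0.0, 0.0, 1.0]]
```

View pics/w1.png

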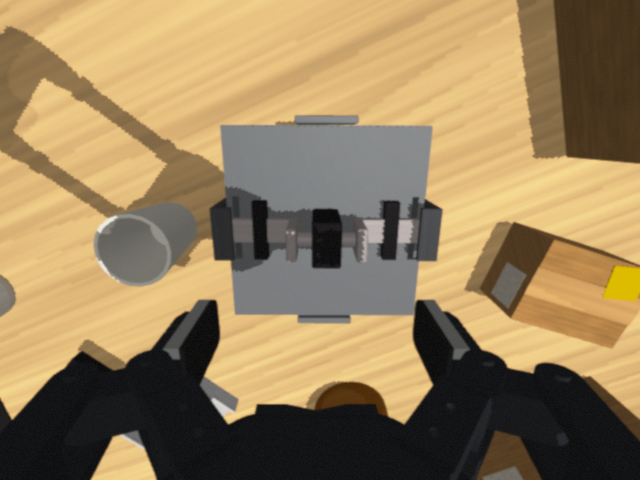

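The wrist view shows the lid square with corners near (221,126), (432,126), (418,314) and (235,314). The black block is at (327,238) and the buttons at (292,242) and (361,242). The gripper is nearly aligned with them.

Run:
```python
from h import *
d=load("w1");im=d["color"];hsv=cv2.cvtColor(im,cv2.COLOR_RGB2HSV);s=get_state();A=toolT(s)
p=[ray(d,u,.095) for u in [(221,126),(432,126),(418,314),(235,314)]]
for q in p:print((np.linalg.inv(A)@[*q,1])[:3].round(4))
m=np.mean(p,0);print("lid",m,(np.linalg.inv(A)@[*m,1])[:3]); 
# keepers (lip top .115), buttons top .143
for u,z in [((222,201),.115),((213,260),.115),((432,201),.115),((440,260),.115),((292,222),.143),((362,222),.143),((313,209),.143),((341,209),.143)]:print(u,(np.linalg.inv(A)@[*ray(d,u,z),1])[:3].round(4))
```

```text
[ 0.0825 -0.0752  0.136 ]
[0.082  0.0911 0.1359]
[-0.0849  0.0948  0.1358]
[-0.0845 -0.0768  0.1358]
lid [0.42281472 0.29525372 0.095     ] [-0.00125006  0.00845094  0.13588618]
(222, 201) [ 0.0265 -0.074   0.116 ]
(213, 260) [-0.0227 -0.0857  0.1159]
(432, 201) [0.026  0.0901 0.1159]
(440, 260) [-0.0232  0.1016  0.1158]
(292, 222) [ 0.0166 -0.0176  0.0879]
(362, 222) [0.0165 0.0321 0.0879]
(313, 209) [ 0.026  -0.0026  0.0879]
(341, 209) [0.0259 0.017  0.0879]
```

Call:
{"fn": "send_rows", "kwargs": {"steps": [1,0,0.8,2,0,1,0,0,3,0,1,0,0,3,0,1,0,0,2,0,1,0,0,1.3,0,1,0,0,1,0,1,0,0,0,0,1,0,0,0,0]}}

```text
clock: 2.15
position: [0.4218, 0.2963, 0.1087]
ee_rot: [0.0, 0.196, 0.981, 0.0]
contact_force: [0.8, 0.5, -0.5]
width: 0.0853
gripper_force: 0.0
```

Run:
```python
from h import *
s=get_state();d=get_image("wrist");
print(s["position"],s["contact_force"]);cv2.imwrite("pics/w2.png",d["color"][:,:,::-1])
```

```text
[0.42178527 0.29627427 0.10866392] [ 0.80927465  0.46446039 -0.51202492]
```

View pics/w2.png

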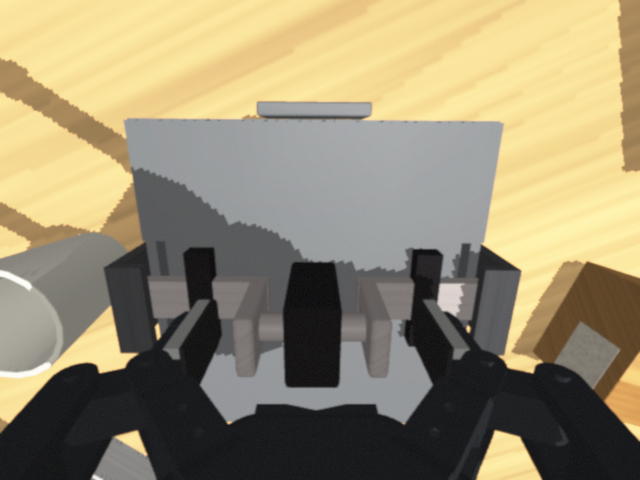

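The fingers straddle the buttons, at (247,330) and (378,330). The block at 312 px sits about 2 mm to the tool's −y side of the fingers' middle, so I'll shift and pinch.

Call:
{"fn": "send_rows", "kwargs": {"steps": [1,0,-0.2,0,0,0,0,0,0,0,-0.5,0,0,0,0,-1,0,0,0,0,-1,0,0,0,0,-1,0,0,0,0,-1,0,0,0,0,-1,0,0,0,0], "newtons": 60}}

```text
clock: 3.0
position: [0.4218, 0.2943, 0.1107]
ee_rot: [0.001, 0.197, 0.98, 0.001]
contact_force: [-3.0, -0.9, 12.9]
width: 0.0366
gripper_force: 61.5
```

Call:
{"fn": "send_rows", "kwargs": {"steps": [-1,0,0,-0.3,0,-1,0,0,-0.3,0,-1,0,0,-0.3,0,-1,0,0,0,0]}}

```text
clock: 3.4
position: [0.421, 0.2939, 0.1172]
ee_rot: [-0.0, 0.197, 0.98, -0.0]
contact_force: [0.1, 0.1, -2.3]
width: 0.0366
gripper_force: 60.6
```

Run:
```python
from h import *
d=get_image("wrist");s=get_state();print(s["position"],s["contact_force"],s["width"]);cv2.imwrite("pics/w3.png",d["color"][:,:,::-1])
```

```text
[0.4209199  0.29386994 0.11711982] [ 0.59719018 -0.3058768  -2.74444956] 0.03696141770530277
```

View pics/w3.png

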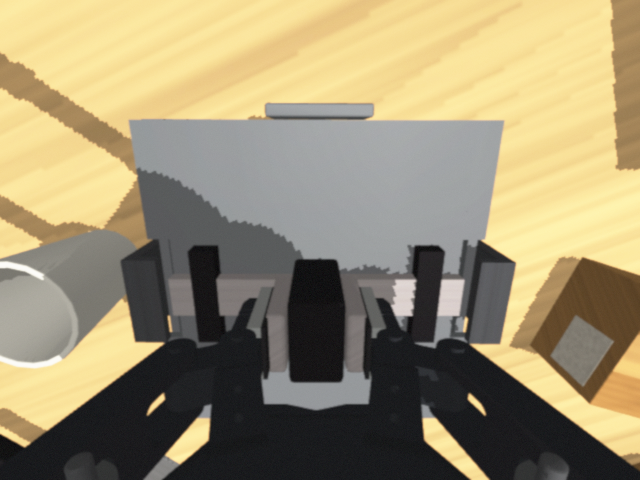

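Both buttons are in, with the bolt ends at 172 and 463 px, and the lid rides with the gripper at its own weight. I'll raise it and carry it to the mat.

Call:
{"fn": "send_rows", "kwargs": {"steps": [-1,0,0,-1,0,-1,0,0,-2,0,-1,0,0,-2,0,-1,0,0,-2,0,-1,0,0,-2,0,-1,-0.5,-1,-1,0,-1,-0.9,-1.9,0,0,-1,-1.27,-2.69,0,0,-1,-1.27,-2.69,0,0,-1,-1.27,-2.69,0,0,-1,-1.27,-2.69,0,0,-1,-1.27,-2.69,0,0]}}

```text
clock: 4.65
position: [0.4285, 0.1112, 0.2172]
ee_rot: [-0.0, 0.197, 0.98, -0.0]
contact_force: [0.4, -0.2, -2.4]
width: 0.0367
gripper_force: 60.6
```

Call:
{"fn": "send_rows", "kwargs": {"steps": [-1,-1.27,-2.69,0,0,-1,-1.27,-2.69,0,0,-1,-1.27,-2.69,0,0,-1,-1.27,-2.69,0,0,-1,-1.27,-2.69,0,0,-1,-1.27,-2.69,0,0,-1,-1.27,-2.69,0,0,-1,-1.27,-2.69,0,0,-1,-1.27,-2.69,0,0,-1,-1.27,-2.69,0,0,-1,-1.27,-2.69,0,0,-1,-1.27,-2.69,0,0]}}

```text
clock: 5.85
position: [0.444, -0.2449, 0.2171]
ee_rot: [-0.001, 0.197, 0.98, 0.0]
contact_force: [0.2, -0.1, -2.0]
width: 0.0363
gripper_force: 60.6
```

Call:
{"fn": "send_rows", "kwargs": {"steps": [-1,-1,-2,0,0,-1,-0.8,-1.6,1,0,-1,-0.5,-1,2,0,-1,0,0,3,0,-1,0,0,3,0,-1,0,0,3,0,-1,0,0,2,0,-1,0,0,1.5,0,-1,0,0,1,0,-1,0,0,0.7,0,-1,0,0,0,0]}}

```text
clock: 6.95
position: [0.448, -0.2944, 0.0445]
ee_rot: [-0.001, 0.197, 0.98, 0.0]
contact_force: [-0.5, -1.1, -2.7]
width: 0.0366
gripper_force: 60.7
```

Next I'll lower it slowly until it touches the mat.

Call:
{"fn": "send_rows", "kwargs": {"steps": [-1,0,-0.3,0.6,0,-1,0,0,0.6,0,-1,0,0,0.4,0,-1,0,0,0.2,0,-1,0,0,0.2,0,-1,0,0,0,0]}}

```text
clock: 7.55
position: [0.4474, -0.2974, 0.0251]
ee_rot: [-0.0, 0.197, 0.98, 0.0]
contact_force: [-0.2, -0.5, -2.1]
width: 0.0363
gripper_force: 60.7
```

Call:
{"fn": "send_rows", "kwargs": {"steps": [-1,0,0,0.1,0,-1,0,0,0.1,0,-1,0,0,0,0]}}

```text
clock: 7.85
position: [0.4476, -0.2976, 0.0238]
ee_rot: [0.0, 0.197, 0.98, -0.0]
contact_force: [0.3, 0.0, 2.0]
width: 0.0366
gripper_force: 61.7
```

Call:
{"fn": "send_rows", "kwargs": {"steps": [0.2,0,0,0,0,1,0,0,0,0,1,0,0,0,0,1,0,0,0,0,1,0,0,0,0,1,0,0,-2,0,1,0,0,-3,0,1,0,0,-4,0,1,0,0,-4,0,1,0,0,-4,0,1,0,0,-4,0,1,0,0,0,0]}}

```text
clock: 9.05
position: [0.4501, -0.2999, 0.2396]
ee_rot: [0.006, 0.197, 0.98, -0.003]
contact_force: [0.6, 0.0, 0.1]
width: 0.0854
gripper_force: 0.0
```

Run:
```python
from h import *
s=get_state();print(s["qpos"])
d=get_image("top");cv2.imwrite("pics/t2.png",d["color"][:,:,::-1]);np.savez("top2.npz",**d)
g=d["color"].max(2)
print("handle",rect(d,(g<60).astype(np.uint8),(322,205,362,250),.042)[0])
```

```text
[-7.16373281e-01  2.12794412e-01  1.57154219e+00  1.07359889e-04
  1.34443777e+00 -1.89056661e+00]
handle ((510.6434631347656, -34.613704681396484), (83.10140228271484, 19.66440200805664), 25.424089431762695)
```

View pics/t2.png

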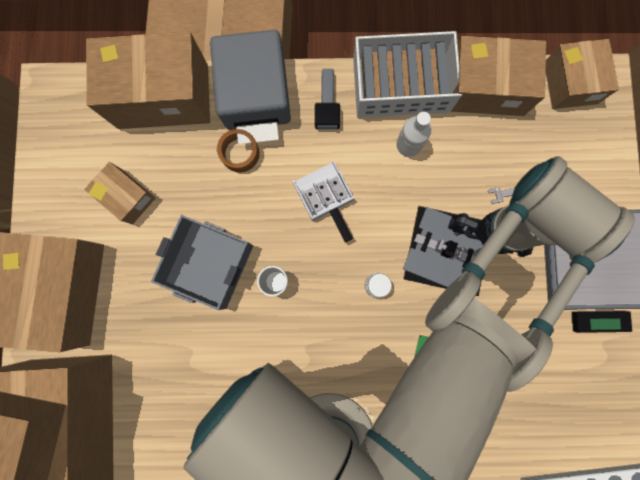

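The lid lies on the mat at (448,250), right way up, and the scoop hasn't moved. The tool can't pitch, so I'll grip the handle toward its tail. I'll hold it firmly while carrying it level, then ease the grip over the tote so it pivots nose-down. First I'll turn and go above the handle.

Call:
{"fn": "send_rows", "kwargs": {"steps": [1,0,0,0,-8,1,0,0,0,-8,1,0,0,0,-8,1,0,0,0,-8,1,0,0,0,-8,1,0,0,0,-8,1,-2.5,3.3,0,0,1,-3,3.9,0,0,1,-3,3.9,0,0,1,-3,3.9,0,0,1,-3,3.9,0,0,1,-1.8,2.5,0,0], "newtons": 120}}

```text
clock: 10.3
position: [0.5082, -0.0275, 0.2298]
ee_rot: [-0.004, -0.216, 0.976, -0.001]
contact_force: [-0.6, -0.6, -0.6]
width: 0.0853
gripper_force: 0.0
```

Call:
{"fn": "send_rows", "kwargs": {"steps": [1,0,0,0,0,1,0,0,0,0]}}

```text
clock: 10.5
position: [0.5082, -0.0304, 0.2302]
ee_rot: [-0.004, -0.216, 0.976, -0.002]
contact_force: [-0.0, -1.0, 0.2]
width: 0.0854
gripper_force: 0.0
```

Run:
```python
from h import *
s=get_state();d=get_image("wrist");A=toolT(s);T=A@d["mount"]
print(s["clock"],s["position"],A[:2,1],s["qpos"][5])
cv2.imwrite("pics/w4.png",d["color"][:,:,::-1]);np.savez("w4.npz",color=d["color"],mtx=d["mtx"],T=T,A=A)
```

```text
10.5 [ 0.50819238 -0.0303869   0.23015874] [-0.42132884  0.9069056 ] -2.1953905920635397
```

View pics/w4.png

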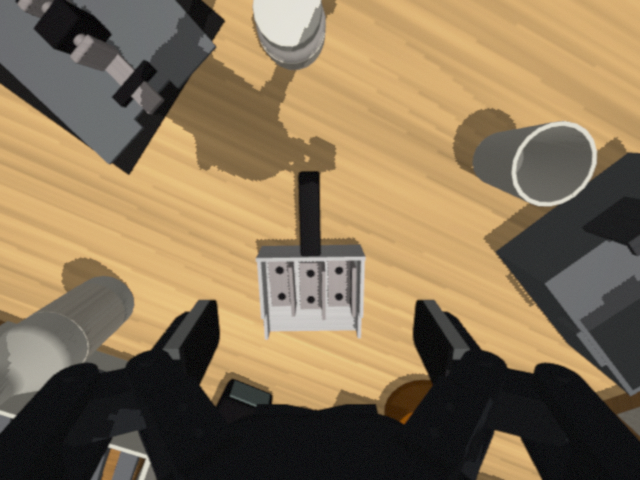

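The wrist view shows the scoop with its handle from (309,172) to (310,254) and its pan, holding the three brackets, below at (312,290). The cleaner bottle is at (80,330), clear of the fingers.

Run:
```python
from h import *
d=load("w4");A=d["A"];g=d["color"].max(2)
(c,sz,a),_=rect(d,(g<60).astype(np.uint8),(285,165,335,256),.042,d["T"]);print(c,sz,a)
for u in [(309.5,172),(310.5,252),(310,212)]:print((np.linalg.inv(A)@[*ray(d,u,.042),1])[:3].round(4))
for u in [(260,258),(364,257)]:print((np.linalg.inv(A)@[*ray(d,u,.042),1])[:3].round(4))
```

```text
(510.24090576171875, -37.41031265258789) (86.86123657226562, 21.015005111694336) 25.618452072143555
[ 0.0419 -0.0065  0.1886]
[-0.0406 -0.0059  0.1878]
[ 0.0021 -0.0062  0.1882]
[-0.0473 -0.0591  0.1879]
[-0.0461  0.0504  0.1876]
```

Call:
{"fn": "send_rows", "kwargs": {"steps": [1,0.7,-0.6,1,-0.6,1,0,0,3,0,1,0,0,4,0,1,0,0,4,0,1,0,0,4,0,1,0,0,2.5,0,1,0,0,1.5,0,1,0,0,1,0,1,0,0,0.7,0,1,0,0,0,0]}}

```text
clock: 11.55
position: [0.5036, -0.0411, 0.014]
ee_rot: [-0.003, -0.219, 0.976, -0.002]
contact_force: [-0.3, 0.9, -0.0]
width: 0.0853
gripper_force: 0.0
```

Call:
{"fn": "send_rows", "kwargs": {"steps": [0,0,0,0,0,-0.5,0,0,0,0,-1,0,0,0,0,-1,0,0,0,0,-1,0,0,0,0,-1,0,0,0,0,-1,0,0,0,0], "newtons": 120}}

```text
clock: 12.25
position: [0.5044, -0.0402, 0.0153]
ee_rot: [-0.002, -0.22, 0.975, -0.002]
contact_force: [-1.9, -0.0, 5.2]
width: 0.0203
gripper_force: 117.2
```

Call:
{"fn": "send_rows", "kwargs": {"steps": [-1,0,0,-0.3,0,-1,0,0,-0.5,0,-1,0,0,-0.7,0,-1,0,0,-1,0,-1,0,0,-1,0,-1,0,0,-0.5,0,-1,0,0,0,0]}}

```text
clock: 12.95
position: [0.5052, -0.0403, 0.0558]
ee_rot: [-0.002, -0.22, 0.976, -0.003]
contact_force: [-0.6, -0.9, -4.9]
width: 0.0202
gripper_force: 117.5
```

Run:
```python
from h import *
s=get_state();d=get_image("wrist");e=get_image("scene");print(s["moment"],s["contact_force"])
a=cv2.resize(d["color"],(440,330));b=cv2.resize(e["color"][240:350,250:370],(360,330),interpolation=2)
cv2.imwrite("pics/w5.png",np.hstack([a,b])[:,:,::-1])
```

```text
[-0.26437277  0.29050322  0.02746943] [-0.58862445 -0.87589393 -4.87370381]
```

View pics/w5.png

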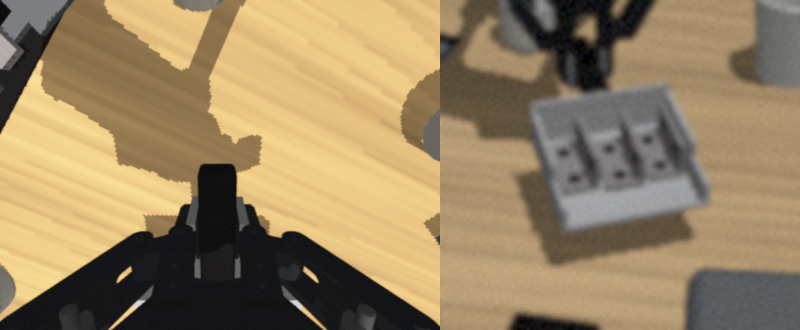

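The left part shows the handle in the fingers. The right part shows the lifted scoop with its three brackets, and its nose edge runs from about (292,317) to (338,308) in scene pixels. I'll check that it is level.

Run:
```python
from h import *
d=load("scene")
for z in (.02,.03,.035,.04,.045):print(z,ray(d,(315,312.2),z)[:2].round(4))
s=get_state();print(s["position"])
# expected pixel of nose mid if level, for drops
p=s["position"];u=np.array([.9018,.4321])
for t in (0,.05,.1,.15,.2):
    c,n=np.cos(t),np.sin(t);f=.162*c-.032*n;h=p[2]+.0187+.001-.032*c-.162*n
    w=np.array([p[0]+u[0]*f,p[1]+u[1]*f,h]);q=d["T"][:3,:3].T@(w-d["T"][:3,3]);v=d["mtx"]@q;print(t,w.round(3),v[:2]/v[2])
```

```text
0.02 [0.6291 0.0262]
0.03 [0.6406 0.0281]
0.035 [0.6464 0.0291]
0.04 [0.6521 0.03  ]
0.045 [0.6579 0.031 ]
[ 0.50427219 -0.04017552  0.05476067]
0 [0.65  0.03  0.042] [315.05129812 310.87220109]
0.05 [0.649 0.029 0.034] [314.81272851 313.06442494]
0.1 [0.647 0.028 0.026] [314.53023915 315.08950632]
0.15 [0.644 0.027 0.019] [314.2054868  316.94377273]
0.2 [0.642 0.026 0.011] [313.84024607 318.62435804]
```

It is level, with about 0.03 rad of tilt. I'll lift it gently, turn it to face along the tote's y axis, then carry it over.

Call:
{"fn": "send_rows", "kwargs": {"steps": [-1,0,0,-0.5,0,-1,0,0,-1,0,-1,0,0,-1.5,0,-1,0,0,-2,0,-1,0,0,-2,0,-1,0,0,-2,0,-1,0,0,-2,0,-1,0,0,-2,0,-1,0,0,-2,0,-1,0,0,-2,0,-1,0,0,-1.5,0,-1,0,0,-1,0]}}

```text
clock: 14.25
position: [0.5055, -0.0392, 0.2514]
ee_rot: [-0.002, -0.22, 0.976, -0.003]
contact_force: [-0.1, 0.0, -5.0]
width: 0.0205
gripper_force: 117.7
```

Call:
{"fn": "send_rows", "kwargs": {"steps": [-1,0,0,0,-1.5,-1,0,0,0,-3,-1,0,0,0,-4,-1,0,0,0,-4,-1,0,0,0,-4,-1,0,0,0,-4,-1,0,0,0,-4,-1,0,0,0,-4,-1,0,0,0,-4,-1,0,0,0,-4,-1,0,0,0,-3.3,-1,0,0,0,-2]}}

```text
clock: 15.45
position: [0.5102, 0.0157, 0.2452]
ee_rot: [-0.025, -0.521, 0.853, -0.028]
contact_force: [-0.6, -0.3, -5.1]
width: 0.0203
gripper_force: 117.7
```

Call:
{"fn": "send_rows", "kwargs": {"steps": [-1,-0.5,0.6,0,0,-1,-1,1.2,0,0,-1,-1.6,1.9,0,0,-1,-2,2.3,0,0,-1,-2,2.3,0,0,-1,-2,2.3,0,0,-1,-2,2.3,0,0,-1,-2,2.3,0,0,-1,-1.6,1.9,0,0,-1,-1,1.2,0,0,-1,-0.5,0.6,0,0,-1,0,0,0,0]}}

```text
clock: 16.65
position: [0.4163, 0.2452, 0.2301]
ee_rot: [-0.024, -0.521, 0.853, -0.029]
contact_force: [0.2, -0.7, -4.0]
width: 0.0202
gripper_force: 117.7
```

Run:
```python
from h import *
s=get_state();e=get_image("scene");print(s["clock"],s["position"],toolT(s)[:2,1],s["moment"],s["contact_force"])
b=cv2.resize(e["color"][150:310,340:500],(600,600),interpolation=2)
cv2.imwrite("pics/s6.png",b[:,:,::-1])
```

```text
16.65 [0.4162505  0.24520505 0.23012191] [-0.88941818  0.45647211] [-0.30026217  0.11357388  0.001979  ] [ 0.18887018 -0.65056479 -3.97831802]
```

View pics/s6.png

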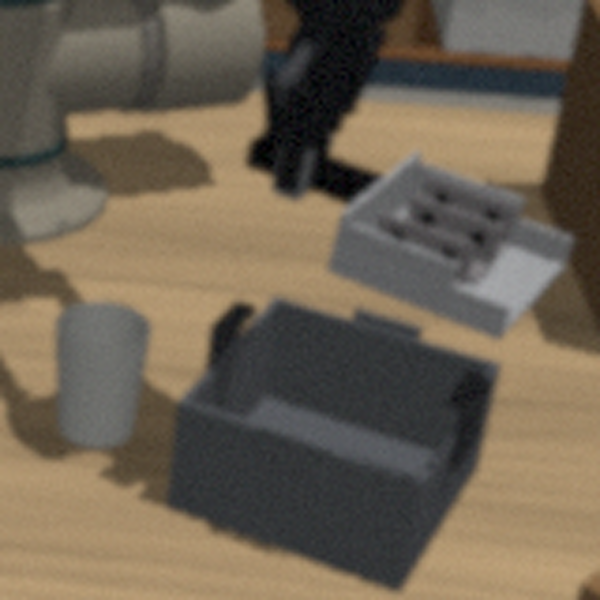

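The scoop is still level with all three brackets. The in-place turn ran joint 6 to its limit, so the tool is about 0.07 rad off vertical and 5 cm too far ahead. I'll move back so the nose is over the tote.

Call:
{"fn": "send_rows", "kwargs": {"steps": [-1,0.5,0.1,0,0,-1,1,0.3,0,0,-1,1.5,0.4,0,0,-1,1.5,0.4,0,0,-1,1,0.3,0,0,-1,0.5,0.1,0,0,-1,0,0,0,0,-1,0,0,0,0]}}

```text
clock: 17.5
position: [0.3758, 0.199, 0.2343]
ee_rot: [-0.023, -0.52, 0.853, -0.029]
contact_force: [-0.4, -0.4, -3.9]
width: 0.0199
gripper_force: 117.7
```

Run:
```python
from h import *
s=get_state();print(s["qpos"],s["moment"],s["contact_force"]);print(toolT(s).round(3))
A=toolT(s);R_=A[:3,:3];g=A[:3,3]-R_[:,2]*.0195
n=g-R_[:,0]*.162+R_[:,2]*.032;print("nose if square",n,np.hypot(*(n[:2]-[.4225,.2945])),"tilt",np.arccos(-R_[2,2]), -R_[2,0])
```

```text
[ 0.37900611  0.07106808  1.76084774 -0.06634475  1.34646663 -2.27009367] [-0.20812489  0.14343054 -0.0255962 ] [-0.3669489  -0.40387999 -3.87427036]
[[-0.458 -0.889 -0.01   0.376]
 [-0.886  0.458 -0.073  0.199]
 [ 0.07  -0.025 -0.997  0.234]
 [ 0.     0.     0.     1.   ]]
nose if square [0.44991317 0.34161812 0.21058465] 0.05451237440100711 tilt 0.07416335701229028 -0.06973743406674097
```

The nose is now 54 mm from the tote's centre and I've used all my picture views, so from here I'll measure by code. I'll take a baseline, then ease the grip.

```bash
cat > m.py <<'E'
from h import *
def bright(d,box):
    h=cv2.cvtColor(d["color"],cv2.COLOR_RGB2HSV);m=((h[...,1]<45)&(h[...,2]>125)).astype(np.uint8)
    x0,y0,x1,y1=box;n,l,st,c=cv2.connectedComponentsWithStats(m[y0:y1,x0:x1].copy())
    o=[]
    for i in np.argsort(-st[1:,4])[:3]+1:o.append((st[i]+[x0,y0,0,0,0]).tolist())
    return o
s=get_state();e=get_image("scene");t=get_image("top")
np.savez("s_last.npz",**e);np.savez("t_last.npz",**t)
print(s["clock"],s["position"].round(4),"F",s["contact_force"].round(2),"M",s["moment"].round(3),np.linalg.norm(s["moment"][:2]).round(3),s["width"],s["gripper_force"])
print("scene",bright(e,(400,150,510,300)));print("top",bright(t,(140,170,258,320)))
E
python3 m.py
```

```text
17.5 [0.3758 0.199  0.2343] F [-0.37 -0.4  -3.87] M [-0.208  0.143 -0.026] 0.253 0.019901919479231058 117.74653673171997
scene [[442, 205, 27, 21, 257], [417, 173, 71, 7, 105], [422, 181, 11, 7, 20]]
top [[140, 235, 27, 60, 989], [169, 215, 76, 41, 793], [154, 227, 27, 54, 582]]
```

Call:
{"fn": "send_rows", "kwargs": {"steps": [-1,0,0,0,0,-1,0,0,0,0,-1,0,0,0,0], "newtons": 40}}

```text
clock: 17.9
position: [0.3754, 0.199, 0.2339]
ee_rot: [-0.024, -0.52, 0.853, -0.029]
contact_force: [0.2, 0.6, -4.9]
width: 0.0202
gripper_force: 117.7
```

```bash
python3 m.py
```

```text
17.9 [0.3754 0.199  0.2339] F [ 0.19  0.61 -4.89] M [-0.257  0.165 -0.026] 0.306 0.020178604778173615 117.74831414222717
scene [[442, 205, 27, 20, 258], [414, 173, 61, 6, 91], [422, 181, 18, 8, 26]]
top [[140, 234, 28, 61, 994], [154, 227, 27, 54, 578], [168, 215, 46, 41, 521]]
```

Call:
{"fn": "send_rows", "kwargs": {"steps": [-0.8,0,0,0,0,-0.8,0,0,0,0], "newtons": 40}}

```text
clock: 18.2
position: [0.3753, 0.1988, 0.2341]
ee_rot: [-0.024, -0.52, 0.853, -0.029]
contact_force: [0.2, 1.1, -4.4]
width: 0.0196
gripper_force: 117.8
```

Call:
{"fn": "send_rows", "kwargs": {"steps": [-0.6,0,0,0,0,-0.56,0,0,0,0,-0.56,0,0,0,0], "newtons": 30}}

```text
clock: 18.5
position: [0.3753, 0.1988, 0.2341]
ee_rot: [-0.024, -0.52, 0.853, -0.029]
contact_force: [-0.0, 0.5, -4.9]
width: 0.0201
gripper_force: 117.8
```

Call:
{"fn": "send_rows", "kwargs": {"steps": [-0.54,0,0,0,0,-0.52,0,0,0,0]}}

```text
clock: 18.7
position: [0.3753, 0.1988, 0.2341]
ee_rot: [-0.024, -0.52, 0.853, -0.029]
contact_force: [0.2, 0.5, -4.1]
width: 0.0207
gripper_force: 72.4
```

Call:
{"fn": "send_rows", "kwargs": {"steps": [-0.51,0,0,0,0]}}

```text
clock: 18.8
position: [0.3753, 0.1988, 0.2341]
ee_rot: [-0.024, -0.52, 0.853, -0.029]
contact_force: [-0.1, -0.3, -4.7]
width: 0.021
gripper_force: 51.8
```

Call:
{"fn": "send_rows", "kwargs": {"steps": [-0.5,0,0,0,0]}}

```text
clock: 18.9
position: [0.3753, 0.1989, 0.2341]
ee_rot: [-0.024, -0.52, 0.853, -0.029]
contact_force: [0.1, 0.6, -4.2]
width: 0.0217
gripper_force: 31.3
```

Target position sets the grip force finely. I'll check the tilt at 31 N.

```bash
python3 m.py
```

```text
18.9 [0.3753 0.1989 0.2341] F [ 0.09  0.56 -4.19] M [-0.139  0.119 -0.096] 0.183 0.021689809091084353 31.263179183006287
scene [[440, 206, 29, 20, 258], [414, 173, 65, 6, 90], [422, 182, 12, 7, 19]]
top [[140, 235, 28, 60, 997], [170, 215, 75, 41, 808], [154, 227, 27, 54, 578]]
```

Call:
{"fn": "send_rows", "kwargs": {"steps": [-0.495,0,0,0,0]}}

```text
clock: 19.1
position: [0.3755, 0.1991, 0.2342]
ee_rot: [-0.024, -0.52, 0.853, -0.029]
contact_force: [0.3, 0.9, -3.2]
width: 0.0216
gripper_force: 20.8
```

```bash
python3 m.py
```

```text
19.1 [0.3755 0.1991 0.2342] F [ 0.32  0.91 -3.25] M [-0.028  0.058 -0.058] 0.065 0.02162873545456919 20.75283855199814
scene [[433, 214, 27, 21, 278], [414, 173, 41, 5, 54], [419, 186, 34, 18, 50]]
top [[140, 235, 27, 60, 997], [154, 227, 27, 54, 581], [188, 228, 30, 29, 431]]
```

The pan patch has moved down, so it is pivoting. I'll relate its pixel position to the tilt.

```bash
cat > tilt.py <<'E'
from h import *
def pred(s,d,P,t):
    R_=toolT(s)[:3,:3];p=s["position"]-R_[:,2]*.0195
    ax=-R_[:,0];ax=np.array([ax[0],ax[1],0]);ax/=np.linalg.norm(ax);z=np.array([0,0,1.]);c,n=np.cos(t),np.sin(t)
    X=c*ax-n*z;Z=n*ax+c*z;w=p+X*(P[0]+.062)+Z*(P[2]-.032)
    v=d["mtx"]@d["T"][:3,:3].T@(w-d["T"][:3,3]);return (v[:2]/v[2]).round(0),w.round(3)
E
python3 - <<'E'
from tilt import *
s=get_state();d=load("scene")
for t in (.07,.2,.3,.4,.5,.6,.7,.8,.9,1.1):print(t,pred(s,d,(.085,0,.004),t)[0],pred(s,d,(.1,0,0),t))
E
```

```text
0.07 [454. 214.] (array([459., 217.]), array([0.449, 0.342, 0.21 ]))
0.2 [450. 220.] (array([455., 224.]), array([0.446, 0.336, 0.19 ]))
0.3 [447. 224.] (array([451., 228.]), array([0.442, 0.33 , 0.175]))
0.4 [443. 227.] (array([447., 232.]), array([0.438, 0.322, 0.161]))
0.5 [439. 230.] (array([442., 235.]), array([0.434, 0.313, 0.148]))
0.6 [434. 233.] (array([437., 238.]), array([0.429, 0.303, 0.136]))
0.7 [430. 235.] (array([432., 240.]), array([0.423, 0.292, 0.125]))
0.8 [425. 236.] (array([427., 242.]), array([0.417, 0.28 , 0.115]))
0.9 [420. 237.] (array([421., 243.]), array([0.41 , 0.268, 0.107]))
1.1 [410. 238.] (array([410., 243.]), array([0.396, 0.24 , 0.095]))
```

The tilt is about 0.31 rad. I'll lower 3 cm with the grip firmed slightly, then ease again.

Call:
{"fn": "send_rows", "kwargs": {"steps": [-0.52,0,0,0,0,-0.52,0,0,0.5,0,-0.52,0,0,1,0,-0.52,0,0,1,0,-0.52,0,0,0.5,0,-0.52,0,0,0,0]}}

```text
clock: 19.8
position: [0.3743, 0.1963, 0.2031]
ee_rot: [-0.025, -0.52, 0.853, -0.029]
contact_force: [-0.3, -0.3, -2.1]
width: 0.0215
gripper_force: 32.2
```

```bash
cat >> m.py <<'E'
from tilt import *
b=bright(e,(400,150,510,300))[0];c=(b[0]+b[2]/2,b[1]+b[3]/2)
ts=np.arange(0,1.5,.02);print("blob",c,"tilt",min(ts,key=lambda t:np.linalg.norm(pred(s,e,(.085,0,.004),t)[0]-c)))
E
python3 m.py
```

```text
19.8 [0.3743 0.1963 0.2031] F [-0.26 -0.31 -2.15] M [-0.027  0.027  0.026] 0.038 0.021523562776597442 32.15863108634949
scene [[403, 221, 24, 39, 480], [400, 205, 21, 16, 45], [441, 175, 23, 3, 33]]
top [[140, 238, 38, 62, 1523], [165, 230, 26, 52, 524], [203, 232, 42, 27, 436]]
blob (415.0, 240.5) tilt 0.9400000000000001
```

Call:
{"fn": "send_rows", "kwargs": {"steps": [-0.495,0,0,0,0,-0.495,0,0,0,0]}}

```text
clock: 20.1
position: [0.3753, 0.1967, 0.2045]
ee_rot: [-0.024, -0.52, 0.853, -0.029]
contact_force: [0.1, 0.3, -2.9]
width: 0.0218
gripper_force: 22.1
```

```bash
python3 m.py
```

```text
20.1 [0.3753 0.1967 0.2045] F [ 0.07  0.33 -2.87] M [-0.065  0.008  0.039] 0.066 0.021752287189720755 22.144697606563568
scene [[403, 221, 25, 38, 483], [441, 175, 28, 3, 38], [411, 205, 10, 8, 26]]
top [[140, 238, 38, 62, 1509], [165, 230, 25, 52, 520], [203, 232, 42, 26, 429]]
blob (415.5, 240.0) tilt 0.9400000000000001
```

It is now tilted about 0.94 rad and the wrist load dropped by roughly the brackets' weight. I'll grip firmly, give it a short shake over the tote, raise it, and check.

Call:
{"fn": "send_rows", "kwargs": {"steps": [-1,0,0,0,0,-1,0,0,0,0,-1,0,0,-1,0,-1,-0.5,0,-1,0,-1,0.5,0,-1,0,-1,0,0,-2,0,-1,0,0,-2,0,-1,0,0,-2,0,-1,0,0,-1,0,-1,0,0,0,0,-1,0,0,0,0], "newtons": 120}}

```text
clock: 21.3
position: [0.3757, 0.2038, 0.3036]
ee_rot: [-0.024, -0.52, 0.853, -0.029]
contact_force: [0.5, 0.5, -1.8]
width: 0.0203
gripper_force: 117.6
```

```bash
python3 m.py
python3 - <<'E'
from h import *
t=load("t_last");e=load("s_last");s=get_state()
def px(d,w):
    v=d["mtx"]@d["T"][:3,:3].T@(np.array(w)-d["T"][:3,3]);return v[:2]/v[2]
c=np.array([.4225,.2945]);a=np.radians(-22.8);X=np.array([np.cos(a),np.sin(a)]);Y=np.array([-X[1],X[0]])
# floor sampled on tote axes, top view: value/sat
hv=cv2.cvtColor(t["color"],cv2.COLOR_RGB2HSV);he=cv2.cvtColor(e["color"],cv2.COLOR_RGB2HSV)
for nm,d,h in(("top",t,hv),("scene",e,he)):
    print(nm)
    for x in np.arange(.075,-.08,-.01):
        r=[]
        for y in np.arange(.075,-.08,-.01):
            u,v=px(d,[*(c+x*X+y*Y),.008]).round().astype(int);r.append("%3d"%h[v,u,2])
        print(" ".join(r))
E
```

```text
21.3 [0.3757 0.2038 0.3036] F [ 0.46  0.5  -1.77] M [ 0.03   0.017 -0.059] 0.034 0.020263375136241105 117.62003660202026
scene [[411, 187, 26, 41, 485], [408, 171, 19, 13, 34], [439, 175, 23, 3, 33]]
top [[211, 231, 35, 43, 538], [160, 295, 21, 25, 319], [140, 247, 15, 34, 246]]
blob (424.0, 207.5) tilt 0.92
top
 71 123  85 123  98 119 130 130 131 132 131 132 131 132 131  48
 70 126  85  84  85  82 132 131 132 132 132 132 133 133 127  47
 92 137  87  85 148 142  48  72  78 122 119 132 133 132  79  48
102 103 102  93  86  84  47 101  49  35 160 161 147 132  69  47
 72  76 101 101 101  94  55  78  29  21  49 163 137 133  77  47
 71  71 116 126 132 124  92  71  38  74  18 144 138 133  85  47
 72  71  72 115 167  27  54  33  39  25  18 131 136  58  45  28
 70  52  36  29  21  15  15  18  19  24  20 157 133  45  44  27
 67  66  74  69  34  27  17  17  17  21  17  17 124  48  43  27
 64  65  65  64  81  40  27  17  16  18  18  42  74  65  44  28
 54  65  64  65  66  74  37  25  16  16  18  11  14  13  22  29
 32  66  66  66  66  70  59  27  17  18  17  13  11  11  53  47
 34  40  68  68  6
[... 567 characters left out ...]
  52  59  59  57  57  55  56  53  59  57  52  54  50  53  53
 58  52  52  51  56  58  56  54  54  53  52  52  55  56  56  56
 59  57  52  51  54  54  55  53  53  57  53  56  53  54  53  55
 59  57  53  57  55  57  55  55  55  55  52  53  58  50  54  53
 63  62  54  60  58  58  55  53  60  57  56  57  53  52  56  51
 58  62  60  57  54  54  55  60  57  56  61  55  59  50  59  52
 56  57  93  81  81  81  78  78  87  84  78  72  73  68  65  77
 51  62  92  81  69  76  75  68  80  93  95  96  97  82  81  59
 58  58  94  90  79  61  67  62  76  96  93  95  93  94  91  86
 49  58  94  94  79  65  56  77 106  92  98  99  95  93  95  92
 51  60  87  77  74  77  68  73 102  70  71  77  77  77  81  84
```

Run:
```python
from tilt import *
e=load("s_last");s=get_state();h=cv2.cvtColor(e["color"],cv2.COLOR_RGB2HSV)
R_=toolT(s)[:3,:3];p=s["position"]-R_[:,2]*.0195;ax=-R_[:,0]*[1,1,0];ax/=np.linalg.norm(ax);z=np.array([0,0,1.]);Yv=np.cross(z,ax)
for t in (.92,1.05):
    print(t);X=np.cos(t)*ax-np.sin(t)*z;Z=np.sin(t)*ax+np.cos(t)*z
    for x in np.arange(-.01,.105,.01):
        r=[]
        for y in np.arange(.06,-.061,-.01):
            w=p+X*(x+.062)+Z*(.004-.032)+Yv*y;v=e["mtx"]@e["T"][:3,:3].T@(w-e["T"][:3,3]);u=(v[:2]/v[2]).round().astype(int);r.append("%3d"%h[u[1],u[0],2])
        print(" ".join(r))
```

```text
0.92
 54  25  22  40  44 124 156 145 150 157 125 132 120
127 124 126 123 127 116 119  99  95  89  95  92  94
 95  96  92  91  92  90  95 117  99  93  98  91  96
 97  94 106 100  93 104 109 121 100  95  96  93  99
 93 113 145 156 154 155 157 148 107  95  96  95  95
 96 104 153 154 152 155 155 127 103  93  97  92  94
 98 104 151 154 153 154 153 137  94  93  92  94  95
 92 103 151 156 153 158 160 137  98  91  96  88  88
 91 130 150 153 154 154 157 144 106  94  93  94  96
 94 121 154 153 155 153 157 162 158 135  91  99 115
 96 115 150 150 155 154 152 156 157 151  96  97 102
 99 126 145 150 149 150 151 151 153 147  95  98  91
1.05
 14  19  10  40 139 160 164 171 166 171 170 170 174
 95  84  77 114 126 121  99  99 105  93  97 102 115
 95  94  96  95  94  94 111  96  95  97  93  97 103
 95  92  92  92  94 114 115  95  94  91  97 112 141
130 130 117 133 139 139 110  95  95  97  94 150 168
150 157 155 155 155 145  97  91  94  94  96 148 168
154 152 152 154 154 137  94  93  95  94 103 156 160
150 154 154 159 155 126  93  93  97  94  95 148 155
154 157 158 160 159 104  91  94  95  91 109 153 162
153 154 154 157 144 119 104  97  94  92 139 164 168
153 155 153 157 162 158 141  91  95  96 151 169 163
150 154 153 152 156 156 140  96  98 102 160 163 168
```

Call:
{"fn": "send_rows", "kwargs": {"steps": [-1,0,0,0,0]}}

```text
clock: 21.5
position: [0.3756, 0.2038, 0.3029]
ee_rot: [-0.025, -0.52, 0.853, -0.029]
contact_force: [-0.2, 0.1, -3.3]
width: 0.0198
gripper_force: 117.6
```

Call:
{"fn": "send_rows", "kwargs": {"steps": [-1,0,0,0,0]}}

```text
clock: 21.6
position: [0.3758, 0.2039, 0.3032]
ee_rot: [-0.025, -0.52, 0.853, -0.029]
contact_force: [0.2, 0.4, -2.6]
width: 0.0202
gripper_force: 117.6
```

Call:
{"fn": "send_rows", "kwargs": {"steps": [-1,0,0,0,0]}}

```text
clock: 21.7
position: [0.376, 0.2039, 0.3035]
ee_rot: [-0.024, -0.52, 0.853, -0.029]
contact_force: [-0.1, -0.2, -2.6]
width: 0.0202
gripper_force: 117.6
```

Call:
{"fn": "send_rows", "kwargs": {"steps": [-1,0,0,0,0]}}

```text
clock: 21.8
position: [0.3761, 0.204, 0.3037]
ee_rot: [-0.024, -0.52, 0.853, -0.029]
contact_force: [-0.6, 0.3, -2.7]
width: 0.0201
gripper_force: 117.6
```

Call:
{"fn": "send_rows", "kwargs": {"steps": [-1,0,0,0,0]}}

```text
clock: 21.9
position: [0.3761, 0.204, 0.3038]
ee_rot: [-0.024, -0.52, 0.853, -0.029]
contact_force: [-0.1, -0.3, -2.4]
width: 0.0205
gripper_force: 117.6
```

The mean load is now about 2.6 N against about 4.5 N loaded, so all three brackets are out. I'll turn the scoop partway back and carry it to free bench beside its old place.

Call:
{"fn": "send_rows", "kwargs": {"steps": [-1,0,0,0,2,-1,0,0,0,5,-1,0,0,0,5,-1,0,0,0,5,-1,0,0,0,5,-1,0,0,0,2,-1,-0.1,-1,0,0,-1,-0.2,-2,0,0,-1,-0.2,-3,0,0,-1,-0.2,-3,0,0,-1,-0.2,-3,0,0,-1,-0.2,-3,0,0]}}

```text
clock: 23.1
position: [0.4797, 0.0925, 0.311]
ee_rot: [-0.017, -0.332, 0.943, -0.033]
contact_force: [0.5, 1.1, -2.7]
width: 0.0202
gripper_force: 117.7
```

Call:
{"fn": "send_rows", "kwargs": {"steps": [-1,-0.2,-3,0,0,-1,-0.2,-3,0,0,-1,-0.2,-2.5,0,0,-1,-0.1,-1.4,0,0,-1,0,0,2,0,-1,0,0,3,0,-1,0,0,3,0,-1,0,0,3,0,-1,0,0,2,0,-1,0,0,0,0]}}

```text
clock: 24.1
position: [0.5419, 0.0118, 0.1829]
ee_rot: [-0.021, -0.332, 0.943, -0.032]
contact_force: [-0.5, 0.2, -2.4]
width: 0.0202
gripper_force: 117.8
```

Run:
```python
from tilt import *
s=get_state();A=toolT(s);print(A.round(3),s["qpos"],s["contact_force"])
n=pred(s,load("scene"),(.1,0,0),.92);print("nose",n)
t=get_image("top");np.savez("t_b.npz",**t)
# tote contents now
c=np.array([.4225,.2945]);a=np.radians(-22.8);X=np.array([np.cos(a),np.sin(a)]);Y=np.array([-X[1],X[0]])
h=cv2.cvtColor(t["color"],cv2.COLOR_RGB2HSV)
for x in np.arange(.075,-.08,-.01):
    r=[]
    for y in np.arange(.075,-.08,-.0075):
        w=np.array([*(c+x*X+y*Y),.01]);v=t["mtx"]@t["T"][:3,:3].T@(w-t["T"][:3,3]);u=(v[:2]/v[2]).round().astype(int);r.append("%3d"%h[u[1],u[0],2])
    print(" ".join(r))
```

```text
[[-0.779 -0.626 -0.019  0.542]
 [-0.624  0.778 -0.074  0.012]
 [ 0.061 -0.046 -0.997  0.183]
 [ 0.     0.     0.     1.   ]] [-0.05623124  0.27116334  1.63906095 -0.07878733  1.24682971 -2.27766911] [-0.49279741  0.18791876 -2.37206561]
nose (array([331., 295.]), array([0.599, 0.059, 0.054]))
 73 100  98  92 127 134  83 134 135 135 135 136 137 136 136 136 136  98 117 123  95
 73  91  90  87  88  88  84  84 135 136 136 136 136 137 137 136 137 129 133 136 115
 95 137  92  89  87  87  87  84 135 137 138 137 136 137 137 137 135 144 148 149 122
107 105 105 106  97  89  88  87 118 137 137 138 137 137 137 136 137 151 157 159 152
 74  79  99 106 104 104 103  84  87 137 138 137 136 137 137 137 137 132 163 165 161
 74  75  78 131 131 134 128 108 115 100 103 137 137 136 137 136 137 132 165 169 170
 74  73  74  75 118 140 107  68  71  75 119 136 137 137 137 137 137 109 163 175 175
 74  76  77  68  82 154  76  67  72  75 130 137 137 136 136 136 137 117 107 178 178
 74  83  95 151 167 149  74  83  92 104 134 136 137 138 137 137 137 108  82 156 177
 74  74  74  74 118 170  66  65  75  74 135 137 137 137 136 137 138 117  81 122 172
 73  74  78 135 136 172  67  68  75  74 136 136 137 137 137 136 138  98  83  81 141
 74 115 118 133 102 123  67  71  82  87 137 137 136 137 136 137 137 137 137  86  50
 74  74  81 134 136 136 135 136 137 136 136 136 136 137 136 137 137 137 137  88  49
 74  74  78 136 136 135 136 136 136 136 137 136 136 137 137 137 137 138 137 107  48
 73  73  79 135 135 135 136 137 137 137 136 136 137 136 136 138 137 137 136  88  48
 74  74 106 135 132 134 135 137 136 131 135 136 135 136 137 136 135 133 136 106  49
```

Three bright bracket shapes show in the tote. I'll lower the nose to the bench.

Call:
{"fn": "send_rows", "kwargs": {"steps": [-1,0,0,1.5,0,-1,0,0,1.5,0,-1,0,0,0.8,0,-1,0,0,0.5,0,-0.515,0,0,0.3,0,-0.515,0,0,0.3,0,-0.515,0,0,0,0]}}

```text
clock: 24.85
position: [0.5441, 0.0082, 0.1372]
ee_rot: [-0.017, -0.331, 0.943, -0.033]
contact_force: [0.4, 0.1, -2.3]
width: 0.0212
gripper_force: 65.6
```

Call:
{"fn": "send_rows", "kwargs": {"steps": [-0.505,0,0,0.4,0,-0.505,0.3,0,0.4,0,-0.505,0.5,0,0.4,0,-0.505,0.6,0,0.4,0,-0.505,0.6,0,0.5,0,-0.505,0,0,0,0]}}

```text
clock: 25.45
position: [0.5282, -0.007, 0.1184]
ee_rot: [-0.017, -0.331, 0.943, -0.034]
contact_force: [-1.5, -2.8, 5.6]
width: 0.0212
gripper_force: 43.0
```

Call:
{"fn": "send_rows", "kwargs": {"steps": [-0.499,0.6,0,0.5,0,-0.499,0.6,0,0.55,0,-0.499,0.6,0,0.55,0,-0.499,0.6,0,0.6,0,-0.499,0.55,0,0.6,0,-0.499,0.5,0,0.65,0,-0.499,0.5,0,0.7,0,-0.499,0.45,0,0.7,0,-0.499,0.4,0,0.7,0,-0.499,0,0,0,0]}}

```text
clock: 26.45
position: [0.4887, -0.0403, 0.0634]
ee_rot: [-0.019, -0.331, 0.943, -0.033]
contact_force: [-1.1, 0.5, 0.2]
width: 0.0213
gripper_force: 28.0
```

Call:
{"fn": "send_rows", "kwargs": {"steps": [-0.499,0.3,0,0.7,0,-0.499,0.3,0,0.7,0,-0.499,0.25,0,0.7,0,-0.499,0.2,0,0.7,0,-0.499,0.15,0,0.7,0,-0.499,0.1,0,0.6,0,-0.499,0,0,0.4,0,-0.499,0,0,0,0]}}

```text
clock: 27.25
position: [0.479, -0.0515, 0.0198]
ee_rot: [-0.018, -0.331, 0.943, -0.033]
contact_force: [-1.0, -0.6, 0.1]
width: 0.0214
gripper_force: 28.0
```

Call:
{"fn": "send_rows", "kwargs": {"steps": [-0.499,0,0,0.2,0,-0.499,0,0,0.2,0,-0.499,0,0,0.1,0,-0.499,0,0,0,0]}}

```text
clock: 27.65
position: [0.4799, -0.0525, 0.0164]
ee_rot: [-0.017, -0.332, 0.943, -0.034]
contact_force: [-1.9, -4.1, 7.9]
width: 0.0213
gripper_force: 34.8
```

The back edge has touched too. I'll release and retreat.

Call:
{"fn": "send_rows", "kwargs": {"steps": [-0.49,0,0,0,0,-0.47,0,0,0,0,-0.3,0,0,0,0,0.3,0,0,0,0,1,0,0,0,0,1,0,0,0,0,1,0,0,0,0,1,0,0,-1,0,1,0,0,-3,0,1,0,0,-4,0,1,0,0,-4,0,1,0,0,-4,0]}}

```text
clock: 28.85
position: [0.4808, -0.0396, 0.1773]
ee_rot: [-0.017, -0.331, 0.943, -0.033]
contact_force: [1.4, -0.8, -0.6]
width: 0.0857
gripper_force: 0.0
```

Call:
{"fn": "send_rows", "kwargs": {"steps": [1,4,0,-2,0,1,4,0,-2,0,1,4,0,0,0,1,2,0,0,0,1,0,0,0,0]}}

```text
clock: 29.35
position: [0.3705, -0.125, 0.2236]
ee_rot: [-0.017, -0.33, 0.943, -0.034]
contact_force: [-0.3, 0.9, -0.2]
width: 0.0855
gripper_force: 0.0
```

Run:
```python
from h import *
s=get_state();print(s["clock"],s["position"],s["contact_force"],s["width"])
d=get_image("top");e=get_image("scene");np.savez("t_f.npz",**d);im=d["color"];g=im.max(2);hsv=cv2.cvtColor(im,cv2.COLOR_RGB2HSV)
grey=((hsv[...,1]<60)&(g>90)).astype(np.uint8)
for nm,m,box in(("pan",grey,(275,155,375,250)),("handle",(g<60).astype(np.uint8),(315,195,375,275)),("lid",(g<100).astype(np.uint8),(395,195,500,305))):
    try: print(nm,rect(d,m,box,.03)[0])
    except Exception as x: print(nm,x)
```

```text
29.35 [ 0.37045025 -0.12496381  0.22364526] [-0.26860084  0.93859162 -0.21019514] 0.08549413194031075
pan ((563.5924072265625, 18.010459899902344), (113.27742004394531, 119.784423828125), 38.882911682128906)
handle ((466.94696044921875, -63.593814849853516), (138.00999450683594, 63.93613815307617), 22.141162872314453)
lid ((439.9295654296875, -318.27032470703125), (133.32492065429688, 183.59664916992188), 76.51467895507812)
```

The pan outline measures 113 × 120 mm at 38.9°, the same size as when it lay flat at the start. The lid is on the mat and the gripper is clear, so I'll hand in.

```bash
python3 -c "
from rig import *
print(sign_off())"
```

```text
the job is handed in; nothing more can be done
None
```

I handed the job in at about 29 s: the lid is on the mat, the three brackets are in the tote, and the empty scoop is flat on the bench with the gripper clear; `sign_off()` returned no verdict, and after my 10 picture views ran out I checked the tipping and the scoop's set-down by code only.

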